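Put the flower stamp away in the pedal-lid tool box

ROBOT

A 7-joint arm with a two-finger parallel gripper is mounted at the origin on the work surface. World frame = base frame: x ahead of the robot, y to its left, z up, the work surface at z = 0. Lengths are in mm, angles in rad, forces in N, time in s.
With the tool pointing down it reaches from about 400 to 875 mm from the base axis. Payload 4.4 kg.
Tool frame: the origin (TCP) lies midway between the tips of the shut fingers; the grasp point (between the pads) lies 19 mm behind it (ctrl.pinch_z is the distance from the TCP to the grasp point, in mm); z points along the fingers, y is the line along which they close (so a half turn about z gives the same grasp; the last joint's range is limited). The gripper opens to 85 mm and grips with 20 to 120 N. Pads are 22 mm wide; open, the fingers measure 114 mm over their backs; the gripper's body (76 mm by 85 mm) begins 54 mm behind the grasp point. The pads swing forward as they close: fully open they stand 13 mm farther back than shut.
Start: joints at [1.126, 0.628, 0.038, 1.517, -0.027, 0.996, -0.02], TCP at [240.402, -603.924, 231.313] pointing down, gripper open.
Joint ranges: [-3.06, 3.06], [-0.37, 2.12], [-1.25, 1.32], [0.18, 2.47], [-1.1, 4.24], [0.23, 1.98], [-2.94, 2.94]. Speed limits (rad/s): [2.57, 2.57, 3.14, 3.14, 3.14, 3.14, 3.14].

INTERFACE

Orientations are given as [roll, pitch, yaw] about the fixed x, y, z axes, in that order (R = Rz(yaw) Ry(pitch) Rx(roll)).
In Python, from cell import read_state, cams, order, ctrl gives the robot as it stands.
- The arm moves only by the tool move_arm, never from a script. Its argument "targets" is text: rows parted by semicolons, each of 7 numbers parted by spaces: the gripper's target within -1 to 1 (fully open at 1, half-way at 0, shut at -1), then the shift along the tool's x, y, z in cm, then the turn, a rotation vector about the tool's x, y, z in degrees. A call has 1 to 5 rows; each row shifts and turns the commanded pose from where the row before left it, along the tool's axes as they then stand; what a row does not reach is not made up. A row lasts 1/12 s, in which the tool goes at most 41.7 mm and 7.16 degrees, less where a joint would pass 70% of its speed; a pose out of reach is approached as far as the arm can. A call with a gripper value outside its range is refused whole. The fingers move at their own pace and stop on an object; the grip force is fixed at half the most. Time passes only in rows, so rows that do not move let the fingers close. It gives the time, the measured TCP pose, the force, the opening and the grip force at its end, in the units of the state.
- read_state(): the state, without advancing time (a new reading comes with each control period).
- cams.get_image(name): name is "scene" or "side" or "wrist"; returns a dict with "color" (384x512x3 uint8, red, green, blue), "fovy" (degrees; the focal length in pixels is half the picture's height over the tangent of half this angle, whatever the lens; pixels are square), "cx", "cy" (the principal point, pixels), "rvec" (rotation vector, rad) and "tvec" (3), from world to camera coordinates, as OpenCV has them. Camera axes: x right, y down, z forward; pixel columns grow to the right and rows downward; lengths in mm; the calibration is good to about 2 mm. A picture is of the moment at which its call begins. There is no depth.
- order.finish_job(): hands the job in; it is judged then, once.
The state is a dict: "clock": time; "qpos": joint angles; "qd": joint speeds; "tau": joint torques, N m; "eef_pos": TCP position; "tool_rot": TCP orientation; "force": force on the tool from outside, world axes, zero at the start; "torque": the same for the moment, N m; "width": finger opening in mm; "gripper_force": force on a finger pad.
Only numpy, scipy, OpenCV 4.12 (cv2) and the standard library are available. Lean on these libraries where they do the work, as an engineer would, in place of code of your own. Each camera call takes 0.05 s, during which the arm holds its last target. There are 200 camera calls.

TASK

Put the wooden flower stamp away in the pedal-lid tool box: press the pedal down until you feel it come firmly onto its rubber stop, without crushing the stop, so that the lid stands open by itself, and stand the stamp upright on the floor of the box. Then ease the pedal all the way back up so that the lid closes fully without dropping shut. Work the lid only by its pedal, and leave the cup, the jar and the spatula where they are.

Things in the scene. Friction and masses are not known exactly. Their poses are not given: they have to be found in the camera images.
- bin: white plastic tool box, fixed, 170 (x) by 210 (y) by 140 mm high, walls 5 mm, under a hinged grey lid. Origin: centre of its underside on the table; z up; -x is its front, where the pedal sticks out. Inner floor 65 mm, rim 140 mm above the table.
- pivot (a point): pivot of the pedal, an axis parallel to the box's y, at x = -50, y = 0, z = 50 mm in the box's frame; does not move. The steel pedal bar runs from here to the front and ends in a pad 45 mm long (along the bar), 40 mm wide (y), 10 mm thick, its centre 110 mm from the pivot. At pedal angle q that centre is at x = -50 - 110 cos(0.30 - q), z = 50 + 110 sin(0.30 - q) mm in the box's frame.
- pedal (a joint): pedal angle q, rad: 0 is fully up (lid shut), grows as it is pressed. Pressing takes 6 to 9 N at the pad at first, 1 to 5 N near the bottom. It lands on a rubber stop somewhere between 0.30 and 0.53, set differently each time and not reported: feel for the steep rise of force. Left on the stop it stays down by friction, lid open.
- pedal_pad (a point): centre of the upper face of the pedal's pad, moves with it; the place to press. To close, the pad must be lifted (up to 5 N at first); part way up the lid's weight takes over and drives the pedal up fast unless held back, for example by pinching the pad across its 40 mm width from above and following its arc. Only the foot plate lies under it.
- lid (a joint): lid angle, rad: 0 is shut, grows as it rises; linked to the pedal, 3.75 times its angle, 1.15 to 2 when open. Grey plate 174 by 214 by 6 mm, about 0.16 kg, hinged on the box's rear rim (x = +85, z = 140 mm in the box's frame). Open, its top edge is about 300 mm above the table, at most 70 mm forward of the hinge: use the front half of the box.
- footplate: dark steel strip, 105 by 34 by 4 mm, on the table under the pedal, with the box's origin and axes (spans x = -185 to -80 mm). It carries the rubber stop, 16 mm across with a domed top 22 to 43 mm above the table, under the pad's middle, at x = -157 mm. The stop gives about 1 mm for every 8 N; a firm press on it is 5 to 15 N, and it is spoilt by more than 20 N.
- stamp: wooden clay stamp, about 70 g, standing upright: a flower-shaped head 51 mm across (six round petals) and 16 mm high, with an upright round handle 20 mm in diameter above it, top 62 mm above the foot. Origin: centre of its foot; z along the handle.
- mug: blue ceramic cup, 72 mm across, 85 mm high; leave alone. Origin: centre of its foot.
- knife: wooden modelling spatula, 170 mm long, lying on the table; leave alone. Origin under the middle, its length along x.
- jar: terracotta jar with a wooden cap, 60 mm across, 80 mm high; leave alone. Origin: centre of its foot.
Things that resemble listed ones, but are neither listed nor needed, are in the scene too. Leave any red, turquoise or yellow look-alike of the stamp alone.

How it is judged (in metres and radians):
On the way, in this order (a step that is already met when the one before it is completed fails the run):
1. the pedal is pressed down firmly onto its rubber stop (more than 5 N on it for 0.2 s) (contact force between footplate and anything else above 5 N and value of joint pedal above 0.25 rad), for 0.2 s.
2. with the lid standing open, the stamp stands upright on the floor of the box and is let go (x of stamp in the frame of bin between -0.08 and 0.08 m and y of stamp in the frame of bin between -0.1 and 0.1 m and z of stamp in the frame of bin between 0.055 and 0.072 m and angle between stamp's own z axis and vertical below 0.2 rad and linear speed of stamp below 0.03 m/s and contact force between stamp and the fingers below 0.1 N and value of joint lid above 0.9 rad), for 0.2 s.
At the end, for the whole second after the job is handed in: the lid is shut (within 0.09 rad) and the pedal fully up (within 0.025 rad); the stamp stands upright (within 0.2 rad) and at rest on the floor inside the box; nothing is held (x of stamp in the frame of bin between -0.08 and 0.08 m and y of stamp in the frame of bin between -0.1 and 0.1 m and z of stamp in the frame of bin between 0.055 and 0.072 m and angle between stamp's own z axis and vertical below 0.2 rad and linear speed of stamp below 0.03 m/s and contact force between stamp and the fingers below 0.1 N and value of joint pedal below 0.025 rad and value of joint lid below 0.09 rad); the robot touches nothing.
It fails at once if the rubber stop under the pedal is crushed: more than 20 N on it (contact force between footplate and anything else above 20 N).
It fails at once if the lid drops or is slammed: it closes faster than 2.5 rad/s (velocity of joint lid below -2.5 rad/s).
It fails at once if the robot pushes the lid itself (more than 2 N) (contact force between lid and the fingers above 2 N or contact force between lid and the arm above 2 N).
It fails at once if the cup, the spatula or the jar is moved by more than 30 mm (distance of any of mug, knife, jar from where it was at the start of the episode above 0.03 m).
It also fails if it takes over 67 s, if anything falls off the work surface, if the arm or the gripper's body presses on something with over 40 N, if the wrist force passes 120 N, or if a joint passes its speed limit or range.

## Working session

There is one attempt and no reset: what is moved stays moved. The work goes in short steps, Python scripts to look and compute and a tool call to move; the robot and the scene stay as the last step left them, time stands still between calls to the robot, and variables do not carry over. Pictures are saved under pics/ and viewed, at most 10 in all, crops included, and the job is handed in when it is done.

Besides the shell and the picture viewer there is one more tool, called after "Call:" as a command line: name --argument value ..., lists and objects as JSON in quotes. move_arm: Moves the arm, as the interface text tells. Its arguments: {"type":"object","properties":{"targets":{"type":"string"}},"required":["targets"]}

```bash
mkdir -p pics
cat > h.py <<'E'
import numpy as np,cv2
from cell import read_state,cams,order,ctrl
def snap(n,f):
    d=cams.get_image(n); cv2.imwrite(f'pics/{f}.png',d['color'][:,:,::-1]); np.save(f'pics/{f}.npy',d,allow_pickle=True); return d
def load(f): return np.load(f'pics/{f}.npy',allow_pickle=True).item()
def cam(d):
    R=cv2.Rodrigues(np.array(d['rvec'],float))[0]; t=np.array(d['tvec'],float).ravel()
    f=d['color'].shape[0]/2/np.tan(np.radians(d['fovy'])/2); return R,t,f
def ray(d,u,v):
    R,t,f=cam(d); return -R.T@t, R.T@np.array([(u-d['cx'])/f,(v-d['cy'])/f,1])
def onz(d,u,v,z):
    c,r=ray(d,u,v); return c+r*(z-c[2])/r[2]
def proj(d,p):
    R,t,f=cam(d); q=R@np.array(p,float)+t; return np.array([d['cx']+f*q[0]/q[2],d['cy']+f*q[1]/q[2]])
E
python3 - <<'E'
from h import *
a=snap('scene','s0');b=snap('side','d0')
cv2.imwrite('pics/both.png',cv2.resize(np.vstack([a['color'],b['color']])[:,:,::-1],None,fx=.78,fy=.78))
for d in(a,b):
    R,t,f=cam(d);print(-R.T@t,f,d['cx'],d['cy'])
print(read_state(),ctrl.pinch_z)
E
```

```text
[1238.65372565  341.99913231  614.78252095] 372.94257882938217 247.2632058189497 191.0342675295699
[ 429.23123743 -640.01455904  808.80180264] 350.15513346473875 255.61328665041023 191.7958591375395
{'clock': 0.1, 'qpos': array([ 1.12617068,  0.62922713,  0.03845659,  1.51826218, -0.02701515,
        0.99630718, -0.02000462]), 'qd': array([ 6.60561213e-04, -3.95140346e-03,  1.75291830e-03, -2.12152682e-03,
        3.01565989e-04, -2.29504292e-05,  1.23204584e-03]), 'tau': array([ 2.43336734e-03, -5.64528394e+01,  1.23013627e+00, -1.93971008e+01,
        1.12417483e-02,  5.37563188e-03,  2.30476434e-05]), 'eef_pos': array([ 240.20968071, -603.38690629,  230.50029669]), 'tool_rot': array([-3.13990695e+00,  9.73492131e-06,  3.78803346e-01]), 'force': array([-0.29202108,  0.51873822, -0.32493141]), 'torque': array([0.02127885, 0.00340577, 0.02625946]), 'gripper_force': 0.0, 'width': 85.52989412580169} 18.700000000000003
```

View pics/both.png

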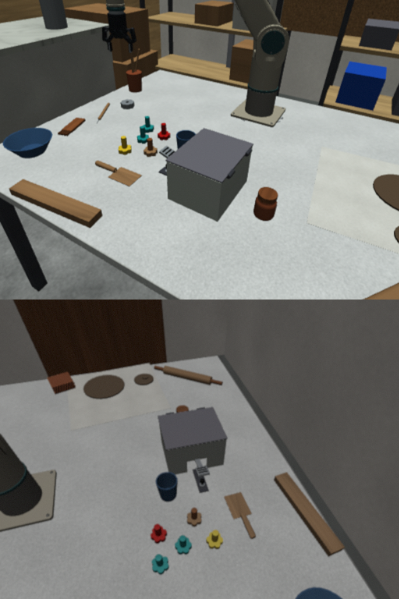

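The scene shows the box, with the lid at scene (270,200) and the pedal at side (258,225). There are five stamp-shaped things. In side pixels: red (203,300), turquoise (235,315) and (205,338), yellow (275,307), and plain wood (249,279). The wooden one fits the description, so I'll confirm it in an enlarged crop.

Run:
```python
from h import *
a=load('s0')['color'];b=load('d0')['color']
A=cv2.resize(a[140:290,145:345],None,fx=4,fy=4)[:300*2,:800]
A=cv2.resize(a[150:290,150:350],(400,280),interpolation=3)
A=cv2.resize(a[145:285,140:340],(800,560))
B=cv2.resize(b[120:270+90,180:340],(400,600))
A=cv2.resize(a[140:290,160:260],(400,600))
cv2.imwrite('pics/c0.png',np.hstack([A,B])[:,:,::-1])
```

```text
(no output)
```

View pics/c0.png

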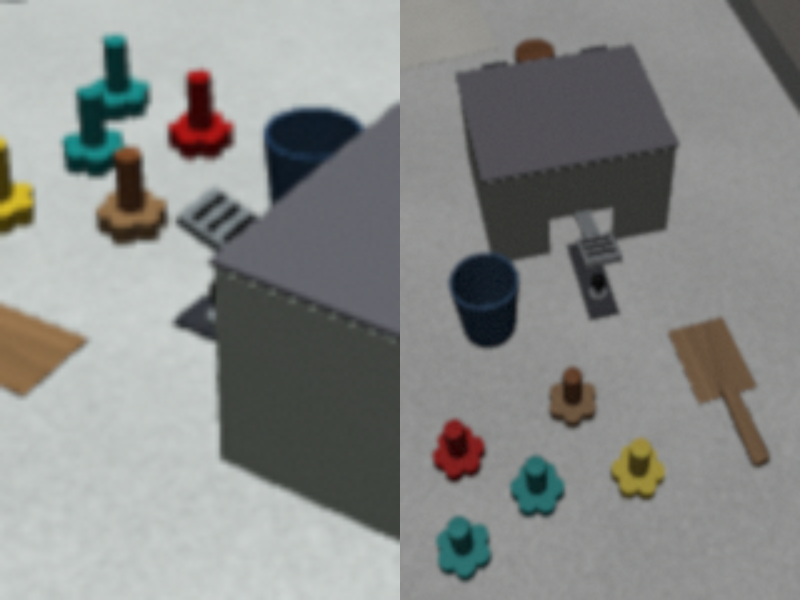

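Run:
```python
from h import *
d=load('d0');a=load('s0')
S=lambda x,y:(180+(x-400)/2.5,120+y/2.5)
C=lambda x,y:(160+x/4,140+y/4)
P=[onz(d,*S(*p),146)[:2] for p in((484,181),(676,145),(632,46),(457,72))]
print(np.round(P,1)); print([round(np.linalg.norm(P[i]-P[(i+1)%4]),1) for i in range(4)])
c=np.mean(P,0); ax=(P[2]+P[3]-P[0]-P[1]); ay=(P[0]+P[3]-P[1]-P[2])
print('c',c,'yaw',np.arctan2(ax[1],ax[0]),np.arctan2(ay[1],ay[0])-np.pi/2)
print('pad',onz(d,*S(602,250),87),'plate end',onz(d,*S(603,316),4),'stop',onz(d,*S(598,280),35))
print('lid FL scene corner',onz(a,*C(216,263),146))
print('stamp top side',onz(d,*S(572,374),62),'scene',onz(a,*C(128,153),62),'foot',onz(a,*C(131,212),12),onz(d,*S(573,403),14))
for n,p,z in(('mug',(485,280),85),('red',(455,428),62),('teal',(537,465),62),('yel',(640,446),62),('knife',(720,360),5)):print(n,onz(d,*S(*p),z)[:2])
# pixel masks for wood stamp
for n,im,(x0,y0,w,h) in(('side',d,(238,262,24,30)),('scene',a,(183,176,20,26))):
    h_=cv2.cvtColor(im['color'],cv2.COLOR_RGB2HSV)[y0:y0+h,x0:x0+w]
    m=((h_[...,1]>70)&(h_[...,0]<25)).astype(np.uint8); ys,xs=np.nonzero(m)
    print(n,m.sum(),xs.min()+x0,xs.max()+x0,ys.min()+y0,ys.max()+y0)
    for r in range(h): 
        if m[r].any(): print(r+y0,np.nonzero(m[r])[0].min()+x0,np.nonzero(m[r])[0].max()+x0,end='; ')
    print()
```

```text
[[501.7 -36.3]
 [708.5 -40.2]
 [714.7 129.5]
 [505.9 138.1]]
[np.float64(206.8), np.float64(169.8), np.float64(209.0), np.float64(174.4)]
c [607.68611182  47.80482551] yaw 1.540389284883758 1.5406407931804944
pad [ 606.51168743 -110.38801925   87.        ] plate end [ 601.80494621 -136.48144077    4.        ] stop [ 603.3020473  -110.23623377   35.        ]
lid FL scene corner [711.63983106 -32.09264549 146.        ]
stamp top side [ 541.66450339 -227.7733143    62.        ] scene [ 541.53974292 -224.92442842   62.        ] foot [ 541.69708051 -225.77829026   12.        ] [ 541.1912674 -232.8592777   14.       ]
mug [ 482.09734661 -113.56824826]
red [ 423.8752849  -252.18551646]
teal [ 487.48825058 -306.98773013]
yel [ 581.29434219 -315.06753792]
knife [ 703.81422835 -222.6240038 ]
side 279 240 257 267 289
267 248 249; 268 246 251; 269 246 251; 270 246 252; 271 245 251; 272 246 251; 273 245 252; 274 242 256; 275 241 256; 276 241 257; 277 240 257; 278 241 257; 279 241 257; 280 241 256; 281 241 257; 282 240 257; 283 240 257; 284 241 257; 285 241 256; 286 241 256; 287 244 252; 288 246 251; 289 247 250; 
scene 226 184 200 177 199
177 190 194; 178 189 194; 179 189 194; 180 189 194; 181 189 194; 182 189 194; 183 190 194; 184 190 194; 185 190 194; 186 190 194; 187 189 195; 188 188 197; 189 187 197; 190 187 200; 191 185 200; 192 185 200; 193 184 200; 194 185 200; 195 185 200; 196 185 199; 197 186 198; 198 188 198; 199 188 197;
```

The second view agrees with the sizes. The box centre is about (608,48), with its +x along world yaw 1.540. The pedal pad is near (604,-108). The wooden stamp at side (249,279), between red, turquoise and yellow, is at about (541,-226). First I'll line up the tool with the fingers shut.

Call:
move_arm --targets "-1 0 0 0 0 0 -6.65; -1 0 0 0 0 0 -6.65; -1 0 0 0 0 0 -6.65; -1 0 0 0 0 0 -6.65; -1 0 0 0 0 0 -6.65"

```text
clock: 0.52
eef_pos: [240.2, -603.6, 230.8]
tool_rot: [-3.141, -0.001, 0.965]
force: [-0.4, -0.1, 0.2]
width: 25.2
gripper_force: 0.0
```

Call:
move_arm --targets "-1 0 0 0 0 0 -6.65; -1 0 0 0 0 0 -6.65; -1 0 0 0 0 0 -6.65; -1 0 0 0 0 0 -6.65; -1 0 0 0 0 0 -6.65"

```text
clock: 0.93
eef_pos: [240.2, -603.6, 230.8]
tool_rot: [-3.141, -0.001, 1.545]
force: [-0.2, -0.6, 1.0]
width: 0.1
gripper_force: 0.0
```

Call:
move_arm --targets "-1 2.5 1.75 0 0 0 0; -1 2.5 1.75 0 0 0 0; -1 2.5 1.75 0 0 0 0; -1 2.5 1.75 0 0 0 0; -1 2.5 1.75 0 0 0 0"

```text
clock: 1.35
eef_pos: [332.2, -480.3, 230.9]
tool_rot: [-3.141, -0.001, 1.539]
force: [0.9, -0.3, 0.3]
width: 0.1
gripper_force: 0.0
```

Call:
move_arm --targets "-1 2.5 1.75 0 0 0 0; -1 2.5 1.75 0 0 0 0; -1 2.5 1.75 0 0 0 0; -1 2.5 1.75 0 0 0 0; -1 2.5 1.75 0 0 0 0"

```text
clock: 1.77
eef_pos: [423.6, -358.2, 231.0]
tool_rot: [-3.141, -0.0, 1.539]
force: [0.3, -0.8, 1.0]
width: -0.0
gripper_force: 0.0
```

Call:
move_arm --targets "-1 2.5 1.75 0 0 0 0; -1 2.5 1.75 0 0 0 0; -1 2.5 1.75 0 0 0 0; -1 2.5 1.75 0 0 0 0; -1 2.5 1.75 0 0 0 0"

```text
clock: 2.18
eef_pos: [515.0, -236.1, 231.0]
tool_rot: [-3.141, -0.0, 1.539]
force: [0.4, -0.0, 0.3]
width: 0.0
gripper_force: 0.0
```

Call:
move_arm --targets "-1 2.5 1.75 0 0 0 0; -1 2.5 1.75 0 0 0 0; -1 2.5 1.75 0 0 0 0; -1 2.5 1.75 0 0 0 0; -1 2.5 1.75 0 0 0 0"

```text
clock: 2.6
eef_pos: [606.3, -113.9, 230.9]
tool_rot: [-3.141, 0.0, 1.539]
force: [0.2, -0.4, -0.6]
width: 0.1
gripper_force: 0.0
```

Run:
```python
from h import *
b=snap('wrist','w1'); s=read_state();print(s['eef_pos'],s['tool_rot'],s['force'],s['clock'])
cv2.imwrite('pics/w1.png',cv2.resize(b['color'],(800,600))[:,:,::-1])
R,t,f=cam(b);print(-R.T@t,R[2],f)
```

```text
[ 610.5299587  -105.65406792  231.16939058] [ 3.13765963 -0.00648746  1.54731754] [4.02205158 4.84650462 0.53292712] 2.65
[609.36943393 -37.30223453 373.08287675] [-0.0120582  -0.30494178 -0.95229466] 304.20053837501297
```

View pics/w1.png

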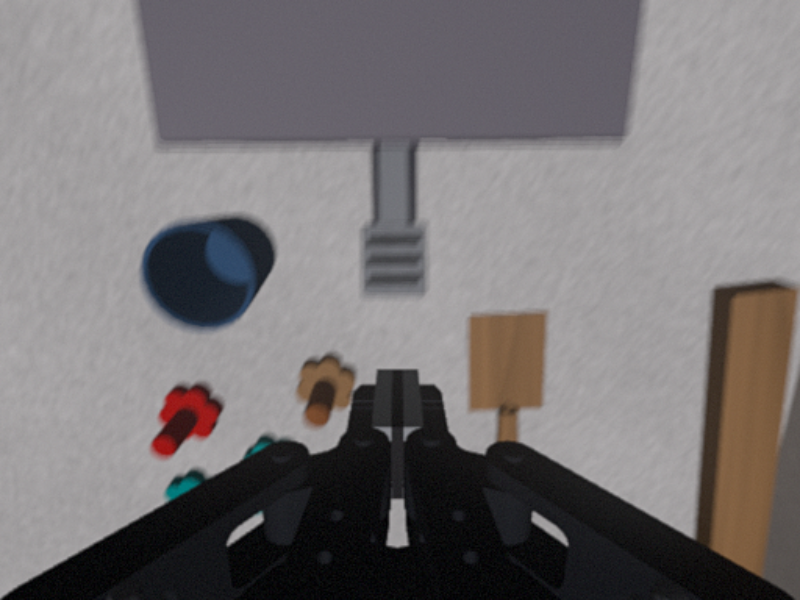

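The wrist view shows the pedal pad at (394,260), the lid's front edge from (158,140) to (625,135), and the wooden stamp's handle top at (320,413), all in the 800x600 picture. I'll project these from here.

Run:
```python
from h import *
b=snap('wrist','w2');k=512/800
w=load('w1')
for d in (w,):
  for n,p,z in(('pad',(394,260),87),('lidL',(158,137),146),('lidR',(625,135),146),('stamp',(319,415),62),('stampfoot',(326,383),14)):
    print(n,onz(d,p[0]*k,p[1]*k,z))
cv2.imwrite('pics/w2.png',b['color'][:,:,::-1])
s=read_state();print(s['eef_pos'],s['tool_rot'],s['force'])
g=cv2.cvtColor(b['color'],cv2.COLOR_RGB2GRAY)
# shift between w1 and w2
print(cv2.phaseCorrelate(np.float32(cv2.cvtColor(w['color'],cv2.COLOR_RGB2GRAY)[:230]),np.float32(g[:230])))
print(cam(w)[1]-cam(b)[1], (lambda R,t,f:-R.T@t)(*cam(b)))
```

```text
pad [ 604.91739628 -102.25821149   87.        ]
lidL [501.13867188 -28.64073824 146.        ]
lidR [711.87407431 -34.6873595  146.        ]
stamp [ 544.64349367 -223.99788989   62.        ]
stampfoot [ 543.06008914 -222.48477228   14.        ]
[ 608.739527   -107.98914851  231.07109086] [ 3.13942889 -0.00485694  1.54780246] [-0.43411196 -0.06649807 -0.76029467]
((-4.607772618218689, 8.547407357193393), 0.4061330455665787)
[ 4.40525203 -5.42048567  0.50273894] [612.27803666 -29.9473359  373.87088885]
```

Call:
move_arm --targets "-1 0 -0.4 3.2 0 0 0; -1 0 0 3.2 0 0 0; -1 0 0 3.2 0 0 0; -1 0 0 2.9 0 0 0; -1 0 0 0 0 0 0"

```text
clock: 3.12
eef_pos: [596.8, -115.2, 100.5]
tool_rot: [-3.13, -0.001, 1.539]
force: [-1.5, 0.0, -0.4]
width: -0.1
gripper_force: 0.0
```

Call:
move_arm --targets "-1 0 0 0 0 0 0; -1 0 0 0.5 0 0 0; -1 0 0 0.5 0 0 0; -1 0 0 0.3 0 0 0; -1 0 0 0.3 0 0 0"

```text
clock: 3.53
eef_pos: [602.9, -115.7, 91.7]
tool_rot: [3.139, 0.001, 1.539]
force: [-1.9, -1.4, 7.4]
width: -0.1
gripper_force: 3.1
```

Call:
move_arm --targets "-1 0 0 0.3 0 0 0; -1 0 0 0.3 0 0 0; -1 0 0 0.3 0 0 0; -1 0 0 0.3 0 0 0; -1 0 0 0 0 0 0"

```text
clock: 3.95
eef_pos: [602.9, -116.3, 79.3]
tool_rot: [3.139, 0.001, 1.539]
force: [0.3, -0.8, 2.1]
width: 0.0
gripper_force: 0.9
```

Call:
move_arm --targets "-1 0.2 0 0.3 0 0 0; -1 0.2 0 0.3 0 0 0; -1 0.2 0 0.3 0 0 0; -1 0 0 0.3 0 0 0; -1 0 0 0.2 0 0 0"

```text
clock: 4.37
eef_pos: [603.2, -110.0, 65.3]
tool_rot: [3.139, 0.001, 1.539]
force: [-0.0, -3.4, 4.4]
width: 0.2
gripper_force: 2.4
```

Call:
move_arm --targets "-1 0 0 0.15 0 0 0; -1 0 0 0.1 0 0 0; -1 0 0 0.1 0 0 0; -1 0 0 0.1 0 0 0; -1 0 0 0 0 0 0"

```text
clock: 4.78
eef_pos: [602.4, -108.8, 59.8]
tool_rot: [3.141, -0.0, 1.54]
force: [1.4, -2.5, 2.5]
width: -0.0
gripper_force: 1.8
```

Call:
move_arm --targets "-1 0 0 0.1 0 0 0; -1 0 0 0.1 0 0 0; -1 0 0 0 0 0 0"

```text
clock: 5.03
eef_pos: [602.1, -108.7, 57.6]
tool_rot: [-3.141, -0.0, 1.54]
force: [1.1, -1.9, 2.4]
width: -0.1
gripper_force: 1.5
```

Call:
move_arm --targets "-1 0 0 0.1 0 0 0; -1 0 0 0.1 0 0 0; -1 0 0 0 0 0 0"

```text
clock: 5.28
eef_pos: [601.9, -108.7, 55.5]
tool_rot: [-3.141, -0.0, 1.54]
force: [1.4, -0.2, 1.9]
width: -0.2
gripper_force: 1.1
```

Call:
move_arm --targets "-1 0 0 0.1 0 0 0; -1 0 0 0.1 0 0 0; -1 0 0 0 0 0 0"

```text
clock: 5.53
eef_pos: [601.8, -108.8, 53.5]
tool_rot: [-3.141, -0.0, 1.54]
force: [0.4, -1.1, 1.4]
width: -0.2
gripper_force: 1.0
```

Call:
move_arm --targets "-1 0 0 0.1 0 0 0; -1 0 0 0.1 0 0 0; -1 0 0 0 0 0 0"

```text
clock: 5.78
eef_pos: [601.8, -108.7, 51.5]
tool_rot: [-3.141, -0.0, 1.54]
force: [0.2, -1.3, 2.1]
width: 0.4
gripper_force: 0.9
```

Call:
move_arm --targets "-1 0 0 0.1 0 0 0; -1 0 0 0.1 0 0 0; -1 0 0 0 0 0 0"

```text
clock: 6.03
eef_pos: [601.9, -108.8, 49.5]
tool_rot: [-3.141, -0.0, 1.54]
force: [0.1, -0.4, 1.6]
width: 0.1
gripper_force: 0.9
```

Call:
move_arm --targets "-1 0 0 0.1 0 0 0; -1 0 0 0.1 0 0 0; -1 0 0 0 0 0 0"

```text
clock: 6.28
eef_pos: [601.9, -108.8, 48.3]
tool_rot: [-3.141, -0.0, 1.539]
force: [-0.6, -0.2, 6.4]
width: 0.4
gripper_force: 3.4
```

Call:
move_arm --targets "-1 0 0 0.06 0 0 0; -1 0 0 0.04 0 0 0; -1 0 0 0 0 0 0; -1 0 0 0 0 0 0; -1 0 0 0 0 0 0"

```text
clock: 6.7
eef_pos: [602.0, -108.8, 47.9]
tool_rot: [-3.142, 0.0, 1.539]
force: [-1.8, 0.6, 11.8]
width: -0.0
gripper_force: 5.7
```

Call:
move_arm --targets "-1 0 0 0 0 0 0; -1 0 0 0 0 0 0; -1 0 0 -0.1 0 0 0; -1 0 0 -0.3 0 0 0; -1 0 0 -1 0 0 0"

```text
clock: 7.12
eef_pos: [600.4, -108.7, 59.6]
tool_rot: [-3.138, -0.0, 1.54]
force: [0.1, 0.3, -0.3]
width: -0.1
gripper_force: 0.0
```

Call:
move_arm --targets "0 0 0 -4 0 0 0; 0 -3 -1.4 -2 0 0 0; 0 -3 -1.4 0 0 0 0; 0 -3 -1.4 0 0 0 0; 0 -2.8 -1.4 0 0 0 0"

```text
clock: 7.53
eef_pos: [541.6, -226.8, 121.7]
tool_rot: [3.141, 0.001, 1.54]
force: [-0.1, -0.2, 0.6]
width: 42.6
gripper_force: 0.0
```

Call:
move_arm --targets "0 0 0 0 0 0 0; 0 0 0 0 0 0 0; 0 0 0 0 0 0 0; 0 0 0 0 0 0 0; 0 0 0 0 0 0 0"

```text
clock: 7.95
eef_pos: [543.2, -223.5, 120.9]
tool_rot: [3.141, -0.001, 1.542]
force: [0.3, 0.1, -0.4]
width: 42.8
gripper_force: 0.0
```

Run:
```python
from h import *
w=snap('wrist','w3');d=snap('side','d3'); s=read_state();print(s['eef_pos'],s['tool_rot'],s['force'],s['width'])
W=cv2.resize(w['color'],(400,300))
cv2.imwrite('pics/v3.png',np.vstack([cv2.resize(w['color'],(400,300)),cv2.resize(d['color'][110:300,140:393],(400,300))])[:,:,::-1])
print('TCP in wrist px',proj(w,s['eef_pos'])*400/512)
```

```text
[ 542.97716596 -223.92443317  120.81385277] [ 3.14147292e+00 -5.15738618e-04  1.54145686e+00] [-0.72287083 -0.3424996   1.00904867] 42.54323902931496
TCP in wrist px [197.71047191 195.45820064]
```

View pics/v3.png

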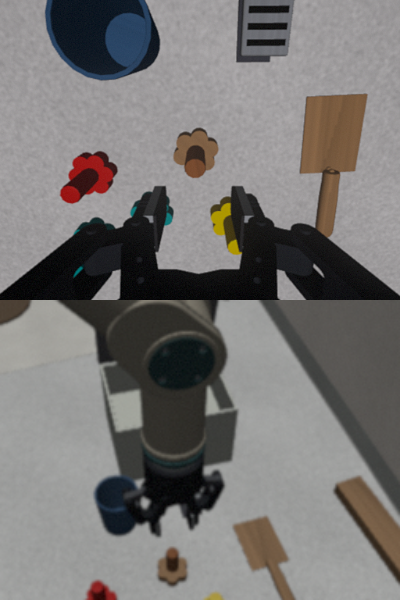

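The box stands open. In the wrist view the wooden stamp's handle top is at (195,170) of 400x300, between the fingers and ahead of them. I'll measure it.

Run:
```python
from h import *
w=load('w3');k=512/400
h=cv2.cvtColor(w['color'],cv2.COLOR_RGB2HSV); m=((h[...,0]<22)&(h[...,1]>70)).astype(np.uint8); m[:,:215]=0;m[:,285:]=0;m[:155]=0;m[235:]=0
for r in range(160,234,4):
    x=np.nonzero(m[r])[0]; print(r,(x.min(),x.max()) if len(x) else None,end=' ')
print()
print(onz(w,195.5*k,169*k,62),onz(w,195*k,150*k,16))
print(proj(w,[543,-225,62]),proj(w,[543,-225,16]))
```

```text
160 None 164 None 168 (np.int64(248), np.int64(262)) 172 (np.int64(231), np.int64(264)) 176 (np.int64(228), np.int64(266)) 180 (np.int64(227), np.int64(274)) 184 (np.int64(226), np.int64(277)) 188 (np.int64(227), np.int64(278)) 192 (np.int64(225), np.int64(278)) 196 (np.int64(223), np.int64(277)) 200 (np.int64(222), np.int64(272)) 204 (np.int64(223), np.int64(273)) 208 (np.int64(226), np.int64(274)) 212 (np.int64(236), np.int64(272)) 216 (np.int64(237), np.int64(269)) 220 (np.int64(238), np.int64(261)) 224 (np.int64(241), np.int64(258)) 228 None 232 None 
[ 540.60278361 -228.73334973   62.        ] [ 539.60710089 -225.11058137   16.        ]
[253.44615921 211.32881158] [253.57575221 191.7629812 ]
```

Call:
move_arm --targets "0 -0.35 -0.25 2 0 0 0; 0 0 0 3 0 0 0; 0 0 0 3 0 0 0; 0 0 0 1.3 0 0 0; 0 0 0 0 0 0 0"

```text
clock: 8.47
eef_pos: [537.7, -227.2, 24.9]
tool_rot: [-3.136, -0.002, 1.541]
force: [-0.6, -0.2, 0.5]
width: 42.5
gripper_force: 0.0
```

Call:
move_arm --targets "0 0 0 0 0 0 0; 0 0 0 0 0 0 0; -1 0 0 0 0 0 0; -1 0 0 0 0 0 0; -1 0 0 0 0 0 0"

```text
clock: 8.88
eef_pos: [541.0, -229.0, 29.5]
tool_rot: [3.139, 0.001, 1.539]
force: [-0.2, 0.8, 6.1]
width: 18.7
gripper_force: 58.5
```

Call:
move_arm --targets "-1 0 0 0 0 0 0; -1 0 0 0 0 0 0; -1 0 0 0 0 0 0; -1 0 0 -0.5 0 0 0; -1 0 0 -1.5 0 0 0"

```text
clock: 9.3
eef_pos: [538.5, -228.2, 47.1]
tool_rot: [-3.139, -0.001, 1.54]
force: [0.1, 0.8, -1.2]
width: 18.7
gripper_force: 58.6
```

Call:
move_arm --targets "-1 0 0 -3 0 0 0; -1 0 0 -3 0 0 0; -1 0 0 -3 0 0 0; -1 0 0 -3 0 0 0; -1 0 0 -3 0 0 0"

```text
clock: 9.72
eef_pos: [539.3, -228.6, 199.8]
tool_rot: [3.142, 0.0, 1.539]
force: [0.2, -0.4, -0.0]
width: 18.5
gripper_force: 58.6
```

Call:
move_arm --targets "-1 2.38 0.585 0 0 0 0; -1 2.38 0.585 0 0 0 0; -1 2.38 0.585 0 0 0 0; -1 2.38 0.585 0 0 0 0; -1 2.38 0.585 0 0 0 0"

```text
clock: 10.13
eef_pos: [572.7, -109.7, 198.4]
tool_rot: [3.141, 0.0, 1.539]
force: [-0.1, 0.1, -1.4]
width: 18.1
gripper_force: 58.6
```

Call:
move_arm --targets "-1 2.38 0.585 0 0 0 0; -1 2.38 0.585 0 0 0 0; -1 2.38 0.585 0 0 0 0; -1 2.38 0.585 0 0 0 0; -1 2.38 0.585 0 0 0 0"

```text
clock: 10.55
eef_pos: [605.7, 8.5, 198.3]
tool_rot: [3.142, 0.0, 1.539]
force: [0.7, -1.0, -0.6]
width: 18.6
gripper_force: 58.6
```

Call:
move_arm --targets "-1 0 0 0 0 0 0; -1 0 0 0 0 0 0; -1 0 0 0 0 0 0; -1 0 0 0 0 0 0; -1 0 0 0 0 0 0"

```text
clock: 10.97
eef_pos: [605.5, 5.7, 197.9]
tool_rot: [-3.141, 0.001, 1.537]
force: [0.1, 0.4, -0.2]
width: 18.5
gripper_force: 58.6
```

Run:
```python
from h import *
w=snap('wrist','w4');d=snap('scene','d4'); s=read_state();print(s['eef_pos'],s['tool_rot'],s['force'],s['width'])
cv2.imwrite('pics/v4.png',np.vstack([cv2.resize(w['color'],(400,300)),cv2.resize(d['color'][60:300,110:430],(400,300))])[:,:,::-1])
```

```text
[605.59224688   6.19155569 197.84869228] [-3.14148271e+00  4.51900403e-04  1.53767546e+00] [ 0.0938897   0.03839046 -0.65223218] 18.21529456741279
```

View pics/v4.png

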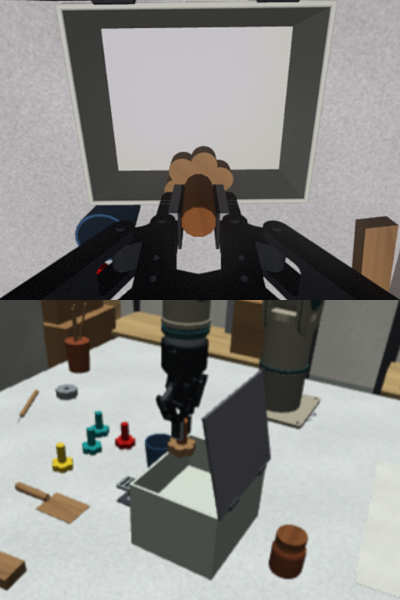

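Run:
```python
from h import *
w=load('w4');k=512/400
P=lambda u,v,z:print(u,v,np.round(onz(w,u*k,v*k,z),1))
P(92,203,140);P(309,200,140);P(62,6,140);P(336,8,140);print('floor');P(117,170,65);P(284,170,65);P(102,27,65);P(292,26,65)
g=cv2.cvtColor(w['color'],cv2.COLOR_RGB2HSV);print(g[150,200],g[200,130],g[200,300])
c,r=ray(w,200*k,218*k);print('handle top height at x-y of TCP y:',c+r*(6-c[1])/r[1])
c,r=ray(w,200*k,222*k);print(c+r*(6-c[1])/r[1])
```

```text
92 203 [503.  -30.7 140. ]
309 200 [709.  -34.5 140. ]
62 6 [509.2 133.9 140. ]
336 8 [711.8 125.5 140. ]
floor
117 170 [502.7 -27.9  65. ]
284 170 [711. -35.  65.]
102 27 [509.5 132.7  65. ]
292 26 [707.1 126.7  65. ]
[150   4 197] [30 12 63] [ 21   9 196]
handle top height at x-y of TCP y: [606.68833804   6.         225.21899664]
[606.66954699   6.         228.98907441]
```

Call:
move_arm --targets "-1 0 0 2.5 0 0 0; -1 0 0 2.5 0 0 0; -1 0 0 2.5 0 0 0; -1 0 0 1.9 0 0 0; -1 0 0 0 0 0 0"

```text
clock: 11.48
eef_pos: [602.7, 6.4, 100.0]
tool_rot: [-3.134, 0.001, 1.539]
force: [-0.8, 0.7, -0.8]
width: 18.3
gripper_force: 58.7
```

Call:
move_arm --targets "-1 0 0 0 0 0 0; -1 0 0 0 0 0 0; -1 0 0 0.1 0 0 0; -1 0 0 0.1 0 0 0; -1 0 0 0 0 0 0"

```text
clock: 11.9
eef_pos: [606.3, 7.4, 102.8]
tool_rot: [3.14, -0.0, 1.539]
force: [0.2, -0.0, -0.7]
width: 18.3
gripper_force: 58.7
```

Call:
move_arm --targets "-1 0 0 0.1 0 0 0; -1 0 0 0.1 0 0 0; -1 0 0 0 0 0 0"

```text
clock: 12.15
eef_pos: [605.7, 7.4, 99.8]
tool_rot: [-3.142, 0.0, 1.539]
force: [-0.6, -0.1, -0.6]
width: 18.3
gripper_force: 58.7
```

Call:
move_arm --targets "-1 0 0 0.1 0 0 0; -1 0 0 0.1 0 0 0; -1 0 0 0.1 0 0 0; -1 0 0 0 0 0 0; -1 0 0 0 0 0 0"

```text
clock: 12.57
eef_pos: [605.7, 7.4, 96.7]
tool_rot: [-3.141, 0.0, 1.539]
force: [0.2, -0.6, 0.1]
width: 18.5
gripper_force: 58.7
```

Call:
move_arm --targets "-1 0 0 0.1 0 0 0; -1 0 0 0.1 0 0 0; -1 0 0 0 0 0 0; -1 0 0 0 0 0 0"

```text
clock: 12.9
eef_pos: [605.7, 7.4, 94.8]
tool_rot: [-3.141, 0.0, 1.539]
force: [0.3, -0.6, -1.1]
width: 18.5
gripper_force: 58.7
```

Call:
move_arm --targets "-1 0 0 0.1 0 0 0; -1 0 0 0.1 0 0 0; -1 0 0 0 0 0 0; -1 0 0 0 0 0 0"

```text
clock: 13.23
eef_pos: [605.8, 7.5, 94.5]
tool_rot: [3.141, 0.0, 1.539]
force: [-3.4, 0.3, 12.3]
width: 18.4
gripper_force: 60.2
```

Call:
move_arm --targets "-1 0 0 -0.15 0 0 0; -1 0 0 0 0 0 0; -0.2 0 0 0 0 0 0; -0.1 0 0 0 0 0 0; 0 0 0 0 0 0 0"

```text
clock: 13.65
eef_pos: [605.7, 7.4, 94.1]
tool_rot: [-3.141, -0.0, 1.539]
force: [0.0, 0.5, 0.3]
width: 42.6
gripper_force: 0.0
```

Call:
move_arm --targets "0 0 0 0 0 0 0; 0 0 0 0 0 0 0; 0 0 0 0 0 0 0; 0 0 0 0 0 0 0; 0 0 0 -1 0 0 0"

```text
clock: 14.07
eef_pos: [604.3, 7.2, 103.0]
tool_rot: [-3.138, 0.0, 1.539]
force: [0.3, -0.2, -0.4]
width: 42.8
gripper_force: 0.0
```

Call:
move_arm --targets "0 0 0 -2 0 0 0; 0 0 0 -3 0 0 0; 0 0 0 -3 0 0 0; 0 0 0 -2 0 0 0; 0 0 0 0 0 0 0"

```text
clock: 14.48
eef_pos: [608.9, 7.9, 210.0]
tool_rot: [3.132, -0.001, 1.539]
force: [0.9, 0.1, -0.5]
width: 42.4
gripper_force: 0.0
```

Run:
```python
from h import *
w=snap('wrist','w5');d=snap('side','d5'); s=read_state();print(s['eef_pos'],s['tool_rot'],s['force'],s['width'])
cv2.imwrite('pics/v5.png',np.vstack([cv2.resize(w['color'],(400,300)),cv2.resize(d['color'][110:300,140:393],(400,300))])[:,:,::-1])
```

```text
[606.25237763   7.38209703 205.72915628] [3.13919744e+00 2.28563898e-05 1.53929392e+00] [-0.02479302 -0.19101244 -0.35081003] 42.83530301251662
```

View pics/v5.png

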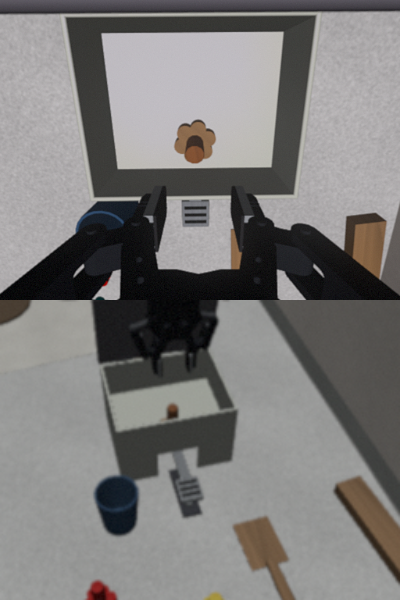

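The wooden stamp stands upright on the box floor, at wrist (195,150), and the lid is open. Next I'll measure the pad at wrist (195,213) so I can pinch it.

Run:
```python
from h import *
w=load('w5');d=load('d5');k=512/400
for u,v in((182,200),(209,200),(182,227),(209,227),(195.5,213.5)): print(np.round(onz(w,u*k,v*k,48),1),end=' ')
s=253/400
for u,v in((170,475),(196,472),(178,503),(203,499),(188,487)): print('side',np.round(onz(d,140+u*s,110+(v-300)*190/300,48),1))
g=cv2.cvtColor(w['color'],cv2.COLOR_RGB2GRAY); print(g[262,225:280].tolist()); print(g[250:300,250].tolist())
```

```text
[583.8 -86.5  48. ] [622.7 -88.   48. ] [ 581.4 -131.9   48. ] [ 621.8 -133.5   48. ] [ 602.4 -109.5   48. ] side [580.3 -74.7  48. ]
side [625.5 -80.6  48. ]
side [ 577.7 -134.6   48. ]
side [ 620.  -138.2   48. ]
side [ 603.  -107.7   48. ]
[176, 179, 179, 180, 177, 177, 178, 148, 116, 115, 120, 122, 123, 125, 123, 120, 124, 127, 124, 121, 120, 118, 122, 123, 125, 127, 126, 123, 122, 123, 124, 127, 121, 121, 120, 124, 124, 123, 123, 125, 124, 116, 118, 153, 174, 174, 176, 174, 173, 175, 177, 177, 174, 174, 172]
[102, 160, 181, 184, 183, 154, 128, 109, 111, 122, 125, 123, 127, 121, 73, 36, 35, 41, 103, 124, 127, 128, 120, 69, 36, 31, 44, 109, 127, 127, 127, 102, 57, 33, 37, 64, 116, 129, 123, 126, 165, 175, 172, 171, 176, 182, 184, 180, 178, 177]
```

Call:
move_arm --targets "1 -3 0 0 0 0 0; 1 -3 0 0 0 0 0; 1 -3 0 0 0 0 0; 1 -2.7 0 0 0 0 0; 1 0 0 0 0 0 0"

```text
clock: 15.0
eef_pos: [600.1, -118.2, 202.5]
tool_rot: [-3.138, 0.005, 1.53]
force: [0.1, -0.7, -0.4]
width: 85.5
gripper_force: 0.0
```

Call:
move_arm --targets "1 0 0 3 0 0 0; 1 0 0 3 0 0 0; 1 0 0 3 0 0 0; 1 0 0 3 0 0 0; 1 0 0 2 0 0 0"

```text
clock: 15.42
eef_pos: [599.3, -109.1, 60.4]
tool_rot: [-3.136, -0.001, 1.54]
force: [-0.7, 0.8, -0.6]
width: 85.6
gripper_force: 0.0
```

Call:
move_arm --targets "1 0 0 1 0 0 0; 1 0 0 1 0 0 0; 1 0 0 0.6 0 0 0; 1 0 0 0 0 0 0; 1 0 0 0 0 0 0"

```text
clock: 15.83
eef_pos: [602.6, -109.5, 38.9]
tool_rot: [3.141, 0.0, 1.539]
force: [-0.7, -0.5, 0.2]
width: 85.3
gripper_force: 0.0
```

Call:
move_arm --targets "1 0 0 0.8 0 0 0; 1 0 0 0.8 0 0 0; 1 0 0 0 0 0 0; 1 0 0 0 0 0 0; 0.1 0 0 0 0 0 0"

```text
clock: 16.25
eef_pos: [602.2, -109.5, 22.4]
tool_rot: [3.141, 0.0, 1.539]
force: [0.4, 0.2, -0.1]
width: 75.6
gripper_force: 0.0
```

Call:
move_arm --targets "0.1 0 0 0 0 0 0; 0.1 0 0 0 0 0 0; 0 0 0 0 0 0 0; -0.1 0 0 0 0 0 0; -0.2 0 0 0 0 0 0"

```text
clock: 16.67
eef_pos: [602.4, -109.6, 22.7]
tool_rot: [3.141, 0.0, 1.54]
force: [-0.3, -0.6, 2.4]
width: 39.0
gripper_force: 59.9
```

Call:
move_arm --targets "-1 0 0 0 0 0 0; -1 0 0 0 0 0 0; -1 0 0 0 0 0 0"

```text
clock: 16.92
eef_pos: [602.4, -109.6, 22.7]
tool_rot: [3.141, 0.0, 1.54]
force: [0.4, -0.5, 4.5]
width: 39.3
gripper_force: 60.1
```

Call:
move_arm --targets "-1 0 0 -0.2 0 0 0; -1 0 0 -0.2 0 0 0; -1 0 0 -0.2 0 0 0; -1 0 0 -0.2 0 0 0; -1 0 0 0 0 0 0"

```text
clock: 17.33
eef_pos: [602.3, -109.6, 30.5]
tool_rot: [3.141, 0.0, 1.54]
force: [1.0, -0.2, -3.7]
width: 38.6
gripper_force: 61.2
```

Call:
move_arm --targets "-1 0 0 -0.2 0 0 0; -1 0.01 0 -0.2 0 0 0; -1 0.01 0 -0.2 0 0 0; -1 0.02 0 -0.2 0 0 0; -1 0.02 0 -0.2 0 0 0"

```text
clock: 17.75
eef_pos: [602.3, -108.7, 40.7]
tool_rot: [3.141, -0.0, 1.54]
force: [3.0, 1.7, -3.6]
width: 38.8
gripper_force: 60.9
```

Run:
```python
from h import *
d=snap('scene','d6'); e=snap('side','e6'); s=read_state();print(s['eef_pos'],s['tool_rot'],s['force'],s['width'],s['torque'])
cv2.imwrite('pics/v6.png',np.vstack([cv2.resize(d['color'][60:300,110:430],(400,300)),cv2.resize(e['color'][110:300,140:393],(400,300))])[:,:,::-1])
```

```text
[ 602.3394091  -108.70290574   41.04253111] [ 3.14099656e+00 -5.92778122e-05  1.53969325e+00] [1.74448589 0.42567733 0.21744703] 39.03223673442308 [-0.38514206 -0.35436241  0.2157479 ]
```

View pics/v6.png

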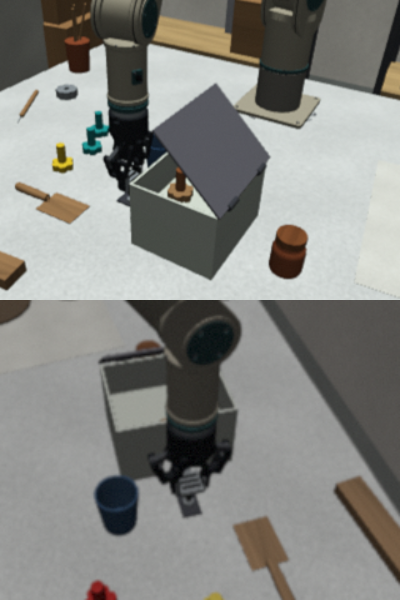

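Call:
move_arm --targets "-1 0.03 0 -0.2 0 0 0; -1 0.03 0 -0.2 0 0 0; -1 0.03 0 -0.2 0 0 0; -1 0.03 0 -0.2 0 0 0; -1 0.04 0 -0.2 0 0 0"

```text
clock: 18.27
eef_pos: [602.3, -107.0, 50.5]
tool_rot: [3.141, -0.0, 1.54]
force: [3.4, 1.6, -3.7]
width: 38.9
gripper_force: 61.2
```

Call:
move_arm --targets "-1 0.04 0 -0.2 0 0 0; -1 0.04 0 -0.15 0 0 0; -1 0.04 0 -0.15 0 0 0; -1 0 0 0 0 0 0; -1 0 0 0 0 0 0"

```text
clock: 18.68
eef_pos: [602.4, -105.7, 55.8]
tool_rot: [3.141, -0.0, 1.54]
force: [2.7, 2.8, -0.3]
width: 38.8
gripper_force: 61.4
```

Call:
move_arm --targets "-1 0.03 0 -0.1 0 0 0; -1 0.03 0 -0.1 0 0 0; -1 0.03 0 -0.1 0 0 0; -1 0.03 0 -0.1 0 0 0; -1 0 0 0 0 0 0"

```text
clock: 19.1
eef_pos: [602.3, -104.7, 59.4]
tool_rot: [3.141, -0.0, 1.54]
force: [3.0, 3.0, -2.1]
width: 39.1
gripper_force: 61.1
```

Call:
move_arm --targets "-1 0.03 0 -0.1 0 0 0; -1 0.03 0 -0.1 0 0 0; -1 0 0 0 0 0 0"

```text
clock: 19.35
eef_pos: [602.4, -104.1, 61.6]
tool_rot: [3.141, -0.0, 1.54]
force: [3.7, 2.7, -2.1]
width: 38.6
gripper_force: 61.2
```

Call:
move_arm --targets "-1 0.03 0 -0.1 0 0 0; -1 0.03 0 -0.1 0 0 0; -1 0 0 0 0 0 0; -1 0 0 0 0 0 0"

```text
clock: 19.68
eef_pos: [602.3, -103.6, 63.1]
tool_rot: [3.141, -0.0, 1.54]
force: [4.5, 1.8, -6.3]
width: 38.8
gripper_force: 63.2
```

Run:
```python
from h import *
d=snap('scene','d7'); s=read_state();print(s['eef_pos'],s['force'],s['torque'])
cv2.imwrite('pics/v7.png',cv2.resize(d['color'][130:290,160:373],(800,600),interpolation=cv2.INTER_CUBIC)[:,:,::-1])
```

```text
[ 602.36543247 -103.63689616   63.12279608] [ 4.20111164  2.43434523 -6.50996048] [-0.04008749 -0.917653    0.16572042]
```

View pics/v7.png

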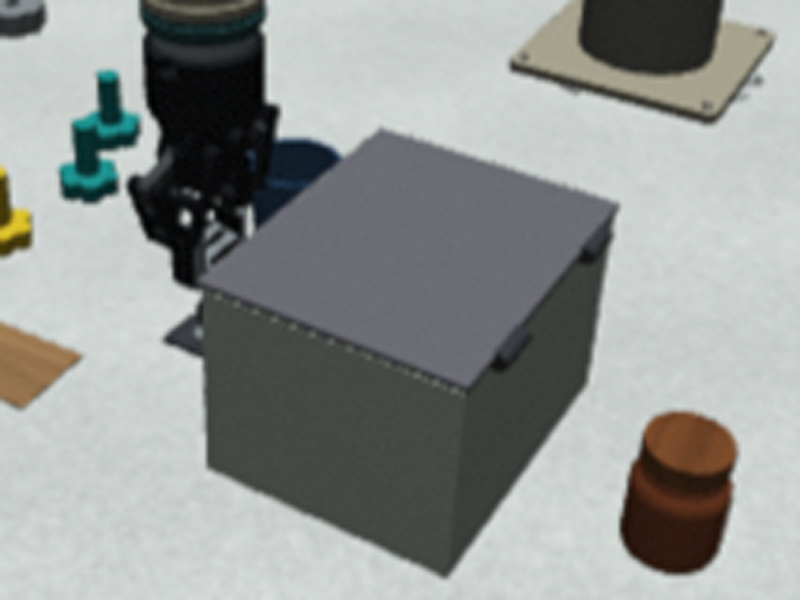

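The lid lies flat on the box and the pull force has risen, so the pedal is at its upper end. One more small pull, then I'll open and back off.

Call:
move_arm --targets "-1 0 0 -0.1 0 0 0; -1 0 0 0 0 0 0; -1 0 0 0 0 0 0"

```text
clock: 19.98
eef_pos: [602.3, -103.6, 63.2]
tool_rot: [-3.142, -0.001, 1.539]
force: [5.6, 1.9, -11.6]
width: 38.8
gripper_force: 63.4
```

Call:
move_arm --targets "0.2 0 0 0 0 0 0; 0.5 0 0 0 0 0 0; 1 0 0 0 0 0 0; 1 0 0 0 0 0 0; 1 0 0 0 0 0 0"

```text
clock: 20.4
eef_pos: [601.9, -104.2, 64.6]
tool_rot: [-3.141, 0.0, 1.539]
force: [-0.2, -0.1, 0.4]
width: 85.4
gripper_force: 0.0
```

Call:
move_arm --targets "1 0 0 0 0 0 0; 1 0 0 -1 0 0 0; 1 0 0 -2 0 0 0; 1 0 0 -3 0 0 0; 1 0 0 -3 0 0 0"

```text
clock: 20.82
eef_pos: [601.5, -103.6, 155.4]
tool_rot: [-3.14, -0.0, 1.54]
force: [1.0, -0.7, -0.5]
width: 85.4
gripper_force: 0.0
```

Call:
move_arm --targets "1 -2 0 -3 0 0 0; 1 -3 0 -2 0 0 0; 1 -3 0 0 0 0 0; 1 0 0 0 0 0 0; 1 0 0 0 0 0 0"

```text
clock: 21.23
eef_pos: [599.1, -186.7, 205.3]
tool_rot: [3.141, 0.002, 1.535]
force: [0.6, 1.4, -0.1]
width: 85.4
gripper_force: 0.0
```

Run:
```python
from h import *
d=snap('scene','d8');e=snap('side','e8');w=snap('wrist','w8'); s=read_state();print(s['eef_pos'],s['force'],s['width'],s['clock'])
a=load('s0')
cv2.imwrite('pics/v8.png',np.vstack([np.hstack([cv2.resize(i['color'][130:290,160:373],(400,300)) for i in(a,d)]),np.hstack([cv2.resize(e['color'][110:300,140:393],(400,300)),cv2.resize(w['color'],(400,300))])])[:,:,::-1])
x=lambda i:i['color'][190:270,205:320].astype(float)
print('diff from start over box',np.abs(x(a)-x(d)).mean(),np.abs(x(a)-x(d)).max())
```

```text
[ 599.69299055 -182.06144421  204.39216746] [ 0.07587132  0.65627053 -0.20182601] 85.35598131551316 21.3833
diff from start over box 2.9302898550724636 9.0
```

View pics/v8.png

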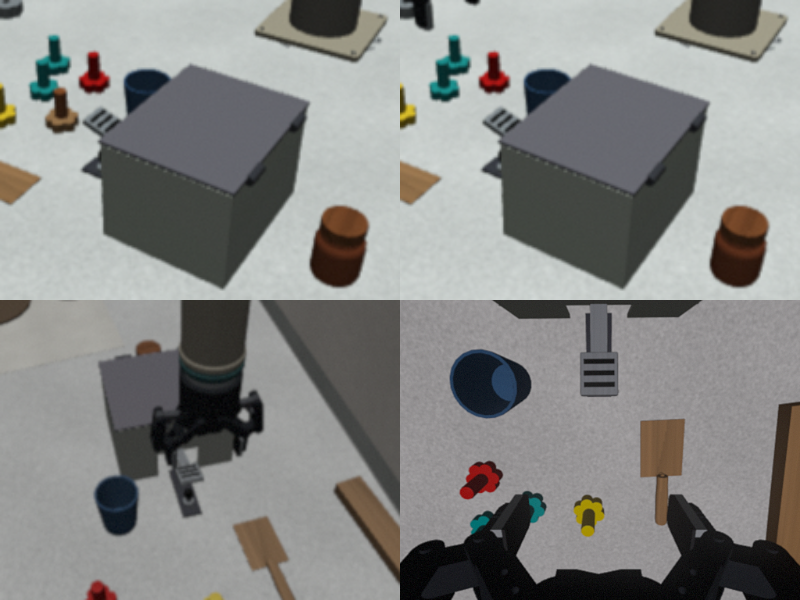

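The lid and pedal look the same as at the start (box pixels differ only by noise). The cup, jar and spatula have not moved and the robot is clear, so I'm handing in.

```bash
python3 -c "
from cell import order
print(order.finish_job())"
```

```text
the job is handed in; nothing more can be done
None
```

I handed the job in: the wooden stamp was last seen standing upright on the box floor before the lid was eased shut, the pedal is back up, and the cup, jar and spatula look unmoved (no verdict was returned).

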